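# Set the spice shakers out on their coasters

### The job

Pull the four spice shakers one at a time up out of the spring clip strip and stand each upright on the coaster of the same colour as its cap, flat on the coaster's floor inside the rim. Set them down gently without dropping or tipping any over, let go of them all, and leave the mug and the honey jar where they are.

Things in the scene. Friction and masses are not known exactly. Their poses are not given: they have to be found in the camera images.
- shaker_red: White spice shaker, red cap and band, 95 mm tall, 38 mm across (foot 44 mm, tapering till 18 mm up), 0.1-0.21 kg. Origin: centre of underside, z up. Starts in a slot of a fixed grey clip strip (58x296 mm, slots 72 mm apart along the shaker's y), underside at 6 mm; two sprung leaves (28 mm high) hook its foot: pull straight up, 10-15 N, free after 20 mm. Grip over 35 mm up, along its x.
- shaker_yellow: White spice shaker, yellow cap and band, 95 mm tall, 38 mm across (foot 44 mm, tapering till 18 mm up), 0.1-0.21 kg. Origin: centre of underside, z up. Starts in a slot of a fixed grey clip strip (58x296 mm, slots 72 mm apart along the shaker's y), underside at 6 mm; two sprung leaves (28 mm high) hook its foot: pull straight up, 10-15 N, free after 20 mm. Grip over 35 mm up, along its x.
- shaker_green: White spice shaker, green cap and band, 95 mm tall, 38 mm across (foot 44 mm, tapering till 18 mm up), 0.1-0.21 kg. Origin: centre of underside, z up. Starts in a slot of a fixed grey clip strip (58x296 mm, slots 72 mm apart along the shaker's y), underside at 6 mm; two sprung leaves (28 mm high) hook its foot: pull straight up, 10-15 N, free after 20 mm. Grip over 35 mm up, along its x.
- shaker_blue: White spice shaker, blue cap and band, 95 mm tall, 38 mm across (foot 44 mm, tapering till 18 mm up), 0.1-0.21 kg. Origin: centre of underside, z up. Starts in a slot of a fixed grey clip strip (58x296 mm, slots 72 mm apart along the shaker's y), underside at 6 mm; two sprung leaves (28 mm high) hook its foot: pull straight up, 10-15 N, free after 20 mm. Grip over 35 mm up, along its x.
- coaster_red: Round red coaster fixed to the table, 74 mm across, with a raised rim 4 mm wide and 9 mm high; its floor inside the rim is 66 mm across and 4 mm above the table. Origin: centre of its underside, on the table. The place for the red-capped shaker. Coasters are at least 105 mm apart, centre to centre.
- coaster_yellow: Round yellow coaster fixed to the table, 74 mm across, with a raised rim 4 mm wide and 9 mm high; its floor inside the rim is 66 mm across and 4 mm above the table. Origin: centre of its underside, on the table. The place for the yellow-capped shaker. Coasters are at least 105 mm apart, centre to centre.
- coaster_green: Round green coaster fixed to the table, 74 mm across, with a raised rim 4 mm wide and 9 mm high; its floor inside the rim is 66 mm across and 4 mm above the table. Origin: centre of its underside, on the table. The place for the green-capped shaker. Coasters are at least 105 mm apart, centre to centre.
- coaster_blue: Round blue coaster fixed to the table, 74 mm across, with a raised rim 4 mm wide and 9 mm high; its floor inside the rim is 66 mm across and 4 mm above the table. Origin: centre of its underside, on the table. The place for the blue-capped shaker. Coasters are at least 105 mm apart, centre to centre.
- mug: Dark grey ceramic mug, a bystander standing loose on the table left of the strip: 80 mm across, 92 mm tall, handle to its +y side. Origin: centre of its underside.
- honey_jar: Amber glass jar with a brass-coloured lid, a bystander standing loose on the table right of the strip: 70 mm across, 100 mm tall. Origin: centre of its underside.
There are look-alikes about, which are no part of the job. Of the things that look like the coaster_yellow, the smaller one is meant.

How it is judged:
At the end, for the whole second after the job is handed in: Each shaker stands upright (within 0.07 rad) and at rest, let go, on the floor of the coaster of its own colour: within 13 mm of the coaster's centre, its underside 1 to 7.5 mm above the coaster's underside (horizontal distance between shaker_red and coaster_red below 0.013 m and z of shaker_red in the frame of coaster_red between 0.001 and 0.0075 m and angle between each of shaker_red, shaker_yellow, shaker_green, shaker_blue's own z axis and vertical below 0.07 rad and linear speed of each of shaker_red, shaker_yellow, shaker_green, shaker_blue below 0.02 m/s and angular speed of each of shaker_red, shaker_yellow, shaker_green, shaker_blue below 0.2 rad/s and horizontal distance between shaker_yellow and coaster_yellow below 0.013 m and z of shaker_yellow in the frame of coaster_yellow between 0.001 and 0.0075 m and horizontal distance between shaker_green and coaster_green below 0.013 m and z of shaker_green in the frame of coaster_green between 0.001 and 0.0075 m and horizontal distance between shaker_blue and coaster_blue below 0.013 m and z of shaker_blue in the frame of coaster_blue between 0.001 and 0.0075 m); the robot touches nothing.
It fails at once if the mug is shifted by more than 20 mm or tipped (distance of mug from where it was at the start of the episode above 0.02 m or angle between mug's own z axis and vertical above 0.3 rad).
It fails at once if the honey jar is shifted by more than 20 mm or tipped (distance of honey_jar from where it was at the start of the episode above 0.02 m or angle between honey_jar's own z axis and vertical above 0.3 rad).
It fails at once if a shaker is tipped over (more than 1 rad from upright) (angle between any of shaker_red, shaker_yellow, shaker_green, shaker_blue's own z axis and vertical above 1 rad).
It fails at once if a shaker is dropped or slammed onto a coaster (more than 60 N between them) (contact force between any of shaker_red, shaker_yellow, shaker_green, shaker_blue and coaster_red above 60 N or contact force between any of shaker_red, shaker_yellow, shaker_green, shaker_blue and coaster_yellow above 60 N or contact force between any of shaker_red, shaker_yellow, shaker_green, shaker_blue and coaster_green above 60 N or contact force between any of shaker_red, shaker_yellow, shaker_green, shaker_blue and coaster_blue above 60 N).
It fails at once if two shakers are out of the strip and lifted at once (height (world z) of each of shaker_red, shaker_yellow above 0.03 m or height (world z) of each of shaker_red, shaker_green above 0.03 m or height (world z) of each of shaker_red, shaker_blue above 0.03 m or height (world z) of each of shaker_yellow, shaker_green above 0.03 m or height (world z) of each of shaker_yellow, shaker_blue above 0.03 m or height (world z) of each of shaker_green, shaker_blue above 0.03 m).
It also fails if it takes over 115 s, if anything falls off the work surface, if the arm or the gripper's body presses on something with over 40 N, if the wrist force passes 120 N, or if a joint passes its speed limit or range.

### The arm

A 6-joint arm with a two-finger parallel gripper is mounted at the origin on the work surface. World frame = base frame: x ahead of the robot, y to its left, z up, the work surface at z = 0. Lengths are in m, angles in rad, forces in N, time in s.
With the tool pointing down it reaches from about 0.15 to 0.775 m from the base axis. Payload 6.1 kg.
Tool frame: the origin (TCP) lies on the mounting face of the last link; the fingertips stand 173 mm ahead of it and the grasp point (between the pads) lies 155 mm ahead of it; z points along the fingers, y is the line along which they close (so a half turn about z gives the same grasp; the last joint's range is limited). The gripper opens to 85 mm and grips with 20 to 120 N. Pads are 22 mm wide; open, the fingers measure 114 mm over their backs; the gripper's body (76 mm by 85 mm) begins 54 mm behind the grasp point. The pads swing forward as they close: fully open they stand 13 mm farther back than shut.
Start: joints at [0, 0.126, -0.04, 1.405, 0, 1.571], TCP at [0.525, 0, 0.405] pointing down, gripper open.
Joint ranges: [-2.72, 2.72], [-0.95, 1.95], [-1.27, 1.35], [-1.78, 2.02], [-1.46, 1.47], [-3.14, 3.14]. Speed limits (rad/s): [2.39, 2.39, 3.01, 3.14, 3.14, 3.14].

### API

Orientations are given as a rotation vector (axis times angle).
In Python, from plant import r, viewer gives the robot as it stands.
- The arm moves only by the tool apply_moves, never from a script. Its arguments are lists of equal length, an entry for each row: "claw": the closure, from -1 (fully open) to 1 (shut); "xyz": the shift along the tool's x, y, z in fractions of the full range, 1 being 80 cm, a list of three; "twist": the turn about the tool's z in a scale on which 1.0 is pi rad. In form: {"claw": [claw, ...], "xyz": [[x, y, z], ...], "twist": [twist, ...]}. A call has 1 to 20 rows; each row is the pose to reach, as a shift and turn from the pose commanded when the call began, along the tool's axes at that moment; what a row does not reach only later rows make up. A row lasts 1/12 s, in which the tool goes at most 41.7 mm and 7.16 degrees, less where a joint would pass 70% of its speed; a pose out of reach is approached as far as the arm can. A call with a gripper value outside its range is refused whole. The fingers move at their own pace and stop on an object; "newtons" is the grip in N (left out, the last holds). Time passes only in rows, so rows that repeat a pose let the fingers close. It gives the time, the measured TCP pose, the force, the opening and the grip force at its end, in the units of the state.
- r.state(): the state, without advancing time (a new reading comes with each control period).
- viewer.grab_frame(name): name is "scene" or "side" or "wrist"; returns (picture, depth): 480x640x3 uint8, red, green, blue; 480x640 float32, m along the optical axis (not along the pixel's ray), 0 where there is no reading.
- viewer.camera_model(name): a dict with "mtx" (3x3 intrinsics, pixels), "rvec" (rotation vector, rad) and "tvec" (3), from world to camera coordinates, as OpenCV has them. Camera axes: x right, y down, z forward; pixel columns grow to the right and rows downward; lengths in m; the calibration is good to about 2 mm. A picture is of the moment at which its call begins: read the wrist's pose just before it. camera_model takes no time and is no camera call; for the wrist camera it gives the pose at the moment of the call.
- r.finish_job(): hands the job in; it is judged then, once.
Trained networks look in the newest picture that a camera, given by its name, has taken for a name from the list of things; names that differ only in an ending like _2 or _b are one class to them, and where a whole thing is asked for, a point or a joint stands for the part that bears it (a point fixed in the world has none). Each returns a list of dicts, best first, with "conf" (0 to 1); they miss things now and then, are a little off and sometimes report something else, mostly with a low value. They report only what shows in the picture. A call takes as long as a camera call. They do not tell look-alikes from the thing itself.
- viewer.recognise(camera, target): "box" ([left, top, right, bottom] in pixels, round what is visible of it).
- viewer.regions_of(camera, target): "pixels" (480x640 bool, what is visible of it) and "box" ([left, top, right, bottom] in pixels, round what is visible of it).
- viewer.place_of(camera, target): "position" ([column, row] in pixels: a listed point, or the origin of a listed thing).
The state is a dict: "time": time; "joint_pos": joint angles; "joint_velocities": joint speeds; "joint_torque": joint torques, N m; "ee_pos": TCP position; "tool_rot": TCP orientation; "ft_force": force on the tool from outside, world axes, zero at the start; "torque": the same for the moment, N m; "finger_gap": finger opening in m; "grasp_force": force on a finger pad.
Only numpy, scipy, OpenCV 4.12 (cv2) and the standard library are available. Lean on these libraries where they do the work, as an engineer would, in place of code of your own. Each camera call takes 0.05 s, during which the arm holds its last target. There are 200 camera calls.

## Working session

There is one attempt and no reset: what is moved stays moved. The work goes in short steps, Python scripts to look and compute and a tool call to move; the robot and the scene stay as the last step left them, time stands still between calls to the robot, and variables do not carry over. Pictures are saved under pics/ and viewed, at most 14 in all, crops included, and the job is handed in when it is done.

Besides the shell and the picture viewer there is one more tool, called after "Request:" by a JSON object that holds its "fn" and its "kwargs". apply_moves: Moves the arm, as the interface text tells. Its arguments: {"type":"object","properties":{"claw":{"type":"array","items":{"type":"number"}},"xyz":{"type":"array","items":{"type":"array","items":{"type":"number"}}},"twist":{"type":"array","items":{"type":"number"}},"newtons":{"type":"number"}},"required":["claw","xyz","twist"]}

```bash
mkdir -p pics; ls
python3 - <<'E'
from plant import r, viewer
import cv2,numpy as np
s=r.state(); print({k:np.round(v,3) for k,v in s.items()})
for n in ["scene","side"]:
    im,d=viewer.grab_frame(n); cv2.imwrite(f"pics/{n}0.png",im[:,:,::-1]); np.savez(f"{n}0.npz",im=im,d=d)
    c=viewer.camera_model(n); R=cv2.Rodrigues(np.array(c["rvec"]))[0]; print(n,c["mtx"],-R.T@np.array(c["tvec"]).ravel())
E
```

```text
pics
{'time': np.float64(0.0), 'joint_pos': array([-0.   ,  0.126, -0.041,  1.405,  0.   ,  1.571]), 'joint_velocities': array([-0.   , -0.001, -0.001, -0.001, -0.   , -0.001]), 'joint_torque': array([-2.0000e-03, -4.3592e+01,  3.5292e+01,  1.7000e-02, -0.0000e+00,
       -0.0000e+00]), 'ee_pos': array([ 0.525, -0.   ,  0.404]), 'tool_rot': array([-2.221e+00, -2.221e+00,  2.000e-03]), 'ft_force': array([ 0.376, -0.829,  0.076]), 'torque': array([-0.009, -0.013, -0.019]), 'grasp_force': np.float64(0.0), 'finger_gap': np.float64(0.085)}
scene [[540.87677466   0.         321.78281924]
 [  0.         540.87677466 240.61708156]
 [  0.           0.           1.        ]] [ 1.13778569 -0.37860767  0.93381824]
side [[539.75636201   0.         325.96737805]
 [  0.         539.75636201 238.88291546]
 [  0.           0.           1.        ]] [0.08135998 0.5995162  0.7142329 ]
```

View pics/scene0.png

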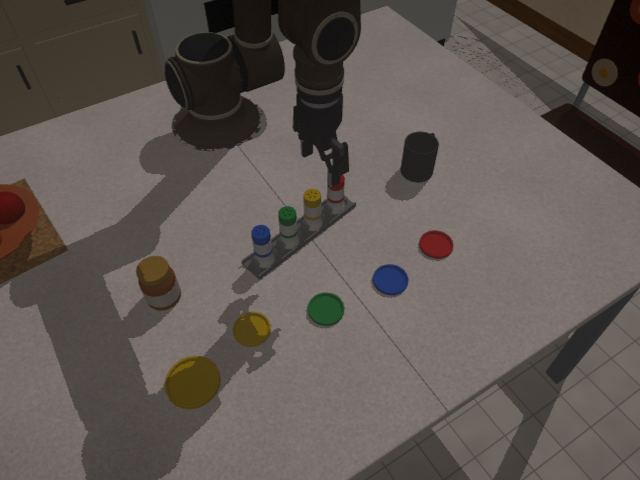

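View pics/side0.png

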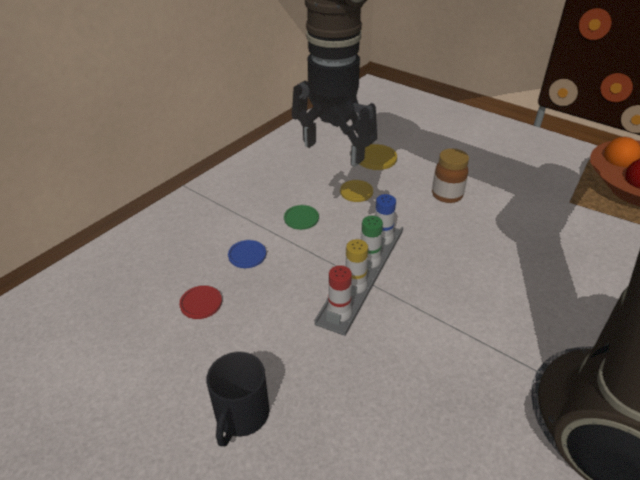

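The scene view shows the shakers blue (262,245), green (288,228), yellow (313,210) and red (337,193). The coasters are red (436,244), blue (390,279), green (326,309) and small yellow (252,329). The large yellow look-alike is at (193,382). The side view agrees.

```bash
cat > h.py <<'E'
from plant import r, viewer
import cv2,numpy as np
def cam(n):
    c=viewer.camera_model(n); R=cv2.Rodrigues(np.array(c["rvec"],float))[0]; return np.array(c["mtx"]),R,np.array(c["tvec"],float).ravel()
def plane(uv,z,C):
    K,R,t=C; o=-R.T@t; d=(np.c_[np.reshape(uv,(-1,2)),np.ones(np.size(uv)//2)]@np.linalg.inv(K).T)@R
    return o+d*((z-o[2])/d[:,2])[:,None]
def cloud(m,d,C):
    K,R,t=C; v,u=np.nonzero(m&(d>0)); z=d[v,u]
    p=(np.c_[u,v,np.ones(len(u))]@np.linalg.inv(K).T)*z[:,None]; return (p-t)@R
def circ(xy):
    A=np.c_[2*xy,np.ones(len(xy))]; s=np.linalg.lstsq(A,(xy**2).sum(1),rcond=None)[0]
    return s[:2],np.sqrt(s[2]+s[0]**2+s[1]**2)
def hull(m):
    c=max(cv2.findContours(m.astype(np.uint8),cv2.RETR_EXTERNAL,cv2.CHAIN_APPROX_NONE)[0],key=cv2.contourArea)
    return c.reshape(-1,2).astype(float)
E
python3 - <<'E'
from h import *
for n in ["scene","side"]:
    C=cam(n); im,d=viewer.grab_frame(n)
    for c in "red yellow green blue".split():
        for k in viewer.regions_of(n,"coaster_"+c)[:2]:
            if k["conf"]<.3: continue
            c0,rr=circ(plane(hull(k["pixels"]),.007,C)[:,:2]); P=cloud(k["pixels"],d,C)
            print(n,"coaster",c,round(k["conf"],2),np.round(k["box"]),c0.round(4),rr.round(4),"cloud",np.median(P,0).round(4))
    for c in "red yellow green blue".split():
        for k in viewer.regions_of(n,"shaker_"+c)[:1]:
            P=cloud(k["pixels"],d,C); T=P[P[:,2]>np.percentile(P[:,2],98)-.004]
            print(n,"shaker",c,round(k["conf"],2),np.round(k["box"]),"zmax",np.percentile(P[:,2],98).round(4),len(T),T.mean(0).round(4),((T.max(0)+T.min(0))/2).round(4))
    for c in ["mug","honey_jar"]:
        for k in viewer.regions_of(n,c)[:1]:
            P=cloud(k["pixels"],d,C); T=P[P[:,2]>.08]
            print(n,c,round(k["conf"],2),((T.max(0)+T.min(0))/2).round(3))
    b=(d>0); P=cloud(b,d,C); v,u=np.nonzero(b)
    g=im[v,u].astype(int); m=(np.ptp(g,1)<25)&(P[:,2]>.003)&(P[:,2]<.03)&(P[:,0]>.2)&(P[:,0]<.75)&(abs(P[:,1])<.3)&(g.mean(1)<110)
    q=P[m][:,:2].astype(np.float32); 
    if len(q)>50: print(n,"strip",len(q),cv2.minAreaRect(q))
E
```

```text
scene coaster red 0.6 [420. 232. 454. 259.] [0.6476 0.2191] 0.0371 cloud [0.6464 0.221  0.0036]
scene coaster yellow 0.82 [234. 313. 271. 347.] [ 0.6198 -0.2187] 0.0369 cloud [ 0.6184 -0.2187  0.0036]
scene coaster yellow 0.81 [165. 356. 221. 412.] [ 0.659  -0.3606] 0.0499 cloud [ 0.6595 -0.3612  0.0053]
scene coaster green 0.96 [308. 293. 344. 324.] [ 0.6576 -0.0734] 0.0373 cloud [ 0.6566 -0.0729  0.0037]
scene coaster blue 0.95 [371. 266. 409. 295.] [0.6692 0.0799] 0.0375 cloud [0.6679 0.081  0.0037]
scene shaker red 0.77 [327. 178. 346. 216.] zmax 0.1003 33 [0.4618 0.0896 0.1128] [0.5097 0.0522 0.1746]
scene shaker yellow 0.89 [303. 189. 320. 233.] zmax 0.1022 137 [0.4553 0.0211 0.1002] [0.4547 0.0206 0.1013]
scene shaker green 0.88 [278. 205. 300. 251.] zmax 0.1023 175 [ 0.4698 -0.0485  0.1004] [ 0.4698 -0.049   0.1014]
scene shaker blue 0.61 [254. 228. 275. 266.] zmax 0.1024 178 [ 0.4859 -0.1189  0.1005] [ 0.4853 -0.1186  0.1013]
scene mug 0.88 [0.44  0.329 0.088]
scene honey_jar 0.93 [ 0.455 -0.335  0.092]
scene strip 2315 ((0.4539051055908203, 0.0009578168392181396), (0.597965
[... 490 characters left out ...]
268. 265.] [0.671 0.08 ] 0.037 cloud [0.6712 0.0804 0.0066]
side shaker red 0.69 [324. 264. 351. 322.] zmax 0.1042 300 [0.4395 0.0954 0.1026] [0.4402 0.0948 0.1026]
side shaker yellow 0.83 [345. 239. 369. 292.] zmax 0.1043 265 [0.4549 0.0254 0.1027] [0.4507 0.0428 0.103 ]
side shaker green 0.66 [361. 218. 384. 267.] zmax 0.1048 211 [ 0.471  -0.0458  0.103 ] [ 0.471  -0.0463  0.1036]
side shaker blue 0.88 [377. 195. 393. 242.] zmax 0.1046 197 [ 0.4856 -0.1153  0.103 ] [ 0.4861 -0.1174  0.1032]
side mug 0.97 [0.441 0.339 0.088]
side honey_jar 0.91 [ 0.455 -0.332  0.093]
side strip 2346 ((0.448358416557312, 7.703900337219238e-05), (0.49668529629707336, 0.5997886061668396), 0.015496107749640942)
```

The manual's scale: shifts go in shares of 80 cm and turns go in shares of pi rad. Converting my numbers, 10.5 cm is 0.1313, 9.4 cm is 0.1175, -0.213 rad is -0.0678.

Request:
{"fn": "apply_moves", "kwargs": {"claw": [-1,-1,-1,-1,-1,-1,-1,-1,-1], "xyz": [[0.025,-0.025,0.025],[0.05,-0.05,0.05],[0.075,-0.075,0.075],[0.1,-0.1,0.1],[0.1175,-0.1063,0.1313],[0.1175,-0.1063,0.1313],[0.1175,-0.1063,0.1313],[0.1175,-0.1063,0.1313],[0.1175,-0.1063,0.1313]], "twist": [-0.0318,-0.0678,-0.0678,-0.0678,-0.0678,-0.0678,-0.0678,-0.0678,-0.0678], "newtons": 60}}

```text
time: 1.95
ee_pos: [0.4411, 0.0936, 0.3012]
tool_rot: [1.973, 2.443, 0.003]
ft_force: [-0.1, -0.6, 0.3]
finger_gap: 0.0854
grasp_force: 0.0
```

Run:
```python
from h import *
n="wrist"; C=cam(n); im,d=viewer.grab_frame(n); cv2.imwrite("pics/w1.png",im[:,:,::-1])
s=r.state(); print(s["ee_pos"],s["tool_rot"],cv2.Rodrigues(s["tool_rot"])[0].round(3))
for c in "red yellow green blue".split():
    for k in viewer.regions_of(n,"shaker_"+c)[:1]:
        P=cloud(k["pixels"],d,C); T=P[P[:,2]>np.percentile(P[:,2],95)-.003]
        print(c,k["conf"],np.round(k["box"]),len(T),T.mean(0).round(4),((T.max(0)+T.min(0))/2).round(4))
```

```text
[0.44108108 0.09351468 0.30112046] [1.9731136  2.44257461 0.00270236] [[-0.21   0.978  0.002]
 [ 0.978  0.21   0.   ]
 [-0.     0.002 -1.   ]]
red 0.65 [271. 197. 355. 320.] 5095 [0.4365 0.0942 0.1013] [0.4367 0.0933 0.1014]
yellow 0.68 [280. 311. 351. 445.] 3725 [0.452  0.0244 0.1012] [0.4521 0.0396 0.1011]
green 0.75 [288. 435. 343. 456.] 142 [ 0.4634 -0.0198  0.0805] [0.4541 0.0358 0.1364]
```

View pics/w1.png

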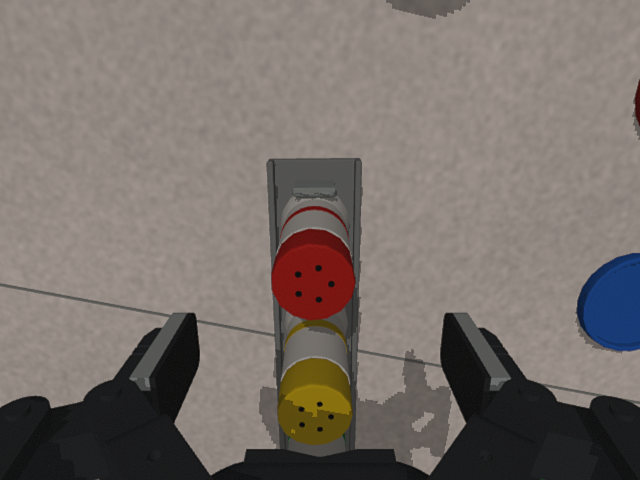

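The wrist view shows the red cap at (313,275), between the fingers. The strip runs vertically in the image, so the yaw is right.

Converted, 8 cm is 0.1, 6 cm is 0.075.

Request:
{"fn": "apply_moves", "kwargs": {"claw": [-1,-1,-1,-1,-1,1,1,1,1,1,1,1,1,1,1], "xyz": [[0,-0.0031,0.025],[0,-0.0031,0.05],[0,-0.0031,0.075],[0,-0.0031,0.1],[0,-0.0031,0.1],[0,-0.0031,0.1],[0,-0.0031,0.1],[0,-0.0031,0.1],[0,-0.0031,0.1],[0,-0.0031,0.1],[0,-0.0031,0.1],[0,-0.0031,0.1],[0,-0.0031,0.1],[0,-0.0031,0.1],[0,-0.0031,0.1]], "twist": [0,0,0,0,0,0,0,0,0,0,0,0,0,0,0], "newtons": 60}}

```text
time: 3.45
ee_pos: [0.4381, 0.0936, 0.2212]
tool_rot: [1.972, 2.444, 0.003]
ft_force: [-0.4, -1.2, 7.3]
finger_gap: 0.0371
grasp_force: 59.6
```

Converted, -9 cm is -0.1125, -1.2 cm is -0.015.

Request:
{"fn": "apply_moves", "kwargs": {"claw": [1,1,1,1,1,1,1,1,1,1,1,1,1], "xyz": [[0,0,-0.0038],[0,0,-0.0075],[0,0,-0.0113],[0,0,-0.015],[0,0,-0.02],[0,0,-0.025],[0,0,-0.0313],[0,0,-0.0438],[0,0,-0.0625],[0,0,-0.0875],[0,0,-0.1125],[0,0,-0.1125],[0,0,-0.1125]], "twist": [0,0,0,0,0,0,0,0,0,0,0,0,0]}}

```text
time: 4.53
ee_pos: [0.4381, 0.0936, 0.3114]
tool_rot: [1.971, 2.443, 0.005]
ft_force: [0.3, -1.0, -2.1]
finger_gap: 0.037
grasp_force: 61.3
```

Run:
```python
from h import *
n="side"; C=cam(n); im,d=viewer.grab_frame(n); cv2.imwrite("pics/s1.png",im[200:,130:450,::-1])
n="wrist"; C=cam(n); im,d=viewer.grab_frame(n); k=viewer.regions_of(n,"shaker_red")[0]
P=cloud(k["pixels"],d,C);print(k["conf"],k["box"],np.percentile(P[:,2],[1,98])); T=P[P[:,2]>np.percentile(P[:,2],95)-.003];print(T.mean(0))
```

```text
0.72 [250.3, 229.1, 392.2, 457.2] [0.09943303 0.1911018 ]
[0.43525038 0.09674622 0.1901699 ]
```

View pics/s1.png

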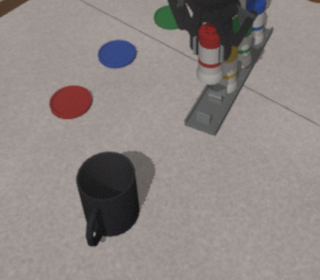

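The side crop shows the red shaker held upright above its empty slot, at about (208,55) in the crop. The top is at 0.191 m as expected, so it has not slipped.

Request:
{"fn": "apply_moves", "kwargs": {"claw": [1,1,1,1,1,1,1,1,1,1,1,1,1,1,1,1], "xyz": [[0.005,0.0125,0],[0.0125,0.0375,0],[0.025,0.075,0],[0.0375,0.1125,0],[0.05,0.15,0],[0.0625,0.1875,0],[0.075,0.225,0],[0.0875,0.2625,0],[0.0975,0.2813,0],[0.0975,0.29,0],[0.0975,0.29,0],[0.0975,0.29,0],[0.0975,0.29,0.025],[0.0975,0.29,0.05],[0.0975,0.29,0.075],[0.0975,0.29,0.075]], "twist": [0,0,0,0,0,0,0,0,0,0,0,0,0,0,0,0]}}

```text
time: 6.02
ee_pos: [0.6456, 0.2175, 0.2456]
tool_rot: [-1.971, -2.442, 0.009]
ft_force: [0.1, -0.7, -2.7]
finger_gap: 0.0366
grasp_force: 61.3
```

Run:
```python
from h import *
n="wrist"; C=cam(n); im,d=viewer.grab_frame(n); cv2.imwrite("pics/w2.png",im[:,:,::-1])
n="scene"; im,d=viewer.grab_frame(n); cv2.imwrite("pics/sc2.png",im[100:400,150:550,::-1])
```

```text
(no output)
```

View pics/w2.png

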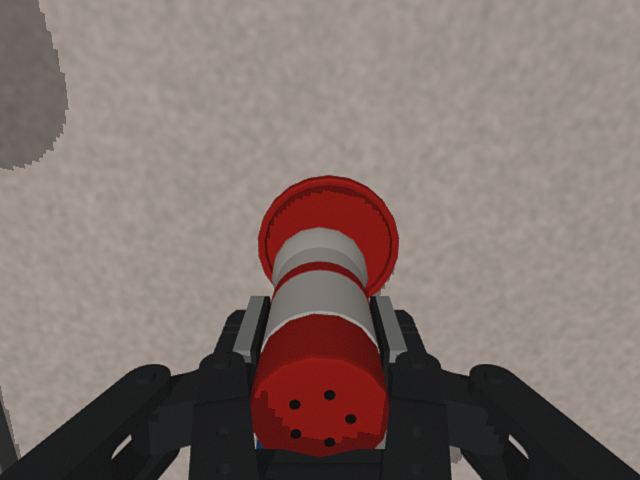

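The wrist view shows the red coaster centred at x≈328 and the shaker axis at x≈320, so the tool is about 3 mm short along tool y. The measured z is also lower than I commanded.

Request:
{"fn": "apply_moves", "kwargs": {"claw": [1,1,1], "xyz": [[0,0,0],[0,0,0],[0,0,0]], "twist": [0,0,0]}}

```text
time: 6.37
ee_pos: [0.6481, 0.2187, 0.2515]
tool_rot: [1.972, 2.444, 0.003]
ft_force: [-0.4, 0.1, -1.5]
finger_gap: 0.0372
grasp_force: 61.3
```

Run:
```python
from h import *
s=r.state(); print(s["ee_pos"],s["ft_force"],cv2.Rodrigues(s["tool_rot"])[0].round(4))
n="wrist"; C=cam(n); im,d=viewer.grab_frame(n); k=viewer.regions_of(n,"shaker_red")[0]
P=cloud(k["pixels"],d,C);print(np.percentile(P[:,2],[1,98])); T=P[P[:,2]>np.percentile(P[:,2],95)-.003];print(T.mean(0))
for k in viewer.regions_of(n,"coaster_red"):
  P=cloud(k["pixels"],d,C); print(k["conf"],k["box"],np.median(P,0),circ(plane(hull(k["pixels"]),.009,C)[:,:2]))
n="side"; C=cam(n); im,d=viewer.grab_frame(n); k=viewer.regions_of(n,"shaker_red")[0]
P=cloud(k["pixels"],d,C);print(np.percentile(P[:,2],[1,98])); T=P[P[:,2]>np.percentile(P[:,2],95)-.003];print(T.mean(0))
```

```text
[0.64812435 0.21874924 0.25147911] [-0.37758091  0.11403795 -1.50058638] [[-2.113e-01  9.774e-01  2.500e-03]
 [ 9.774e-01  2.113e-01  8.000e-04]
 [ 3.000e-04  2.600e-03 -1.000e+00]]
[0.04082943 0.13233271]
[0.64581697 0.22203077 0.13138516]
0.57 [244.8, 174.6, 389.3, 290.5] [0.64037734 0.2344615  0.00470641] (array([0.64524004, 0.2236725 ]), np.float64(0.032132725779636565))
[0.00619958 0.13308759]
[0.65035626 0.22762292 0.13182057]
```

Request:
{"fn": "apply_moves", "kwargs": {"claw": [1,1,1,1,1,1,1,1,1,1], "xyz": [[-0.0013,0,0.0125],[-0.0013,0,0.025],[-0.0013,0,0.03],[-0.0013,0,0.0338],[-0.0013,0,0.0363],[-0.0013,0,0.0375],[-0.0013,0,0.0388],[-0.0013,0,0.04],[-0.0013,0,0.04],[-0.0013,0,0.04]], "twist": [0,0,0,0,0,0,0,0,0,0]}}

```text
time: 7.45
ee_pos: [0.6476, 0.2177, 0.2193]
tool_rot: [1.973, 2.445, 0.001]
ft_force: [-5.1, -1.8, 6.4]
finger_gap: 0.0367
grasp_force: 62.4
```

Converted, -10 cm is -0.125, -8 cm is -0.1.

Request:
{"fn": "apply_moves", "kwargs": {"claw": [0.6,0.2,-0.2,-0.6,-1,-1,-1,-1,-1,-1,-1,-1,-1], "xyz": [[0,0,0],[0,0,0],[0,0,0],[0,0,0],[0,0,0],[0,0,0],[0,0,0],[0,0,-0.0063],[0,0,-0.025],[0,0,-0.0625],[0,0,-0.1],[0,0,-0.125],[0,0,-0.125]], "twist": [0,0,0,0,0,0,0,0,0,0,0,0,0]}}

```text
time: 8.53
ee_pos: [0.6489, 0.218, 0.3239]
tool_rot: [1.97, 2.441, 0.011]
ft_force: [0.6, -0.1, 1.2]
finger_gap: 0.0854
grasp_force: 0.0
```

```bash
cat >> h.py <<'E'
def where(c,cams=("scene","side")):
    for n in cams:
        C=cam(n); im,d=viewer.grab_frame(n); k=viewer.regions_of(n,"shaker_"+c)
        if not k: print(n,"none"); continue
        P=cloud(k[0]["pixels"],d,C); P=P[np.abs(P[:,2]-.05)<.065]; z=np.percentile(P[:,2],97); T=P[P[:,2]>z-.004]
        lo=P[(P[:,2]>.03)&(P[:,2]<.06)]
        print(n,c,round(k[0]["conf"],2),"ztop",z.round(4),len(T),"top",T.mean(0).round(4),"body",lo.mean(0).round(4))
E
python3 - <<'E'
from h import *
where("red"); where("yellow")
im,d=viewer.grab_frame("scene"); cv2.imwrite("pics/sc3.png",im[100:400,150:550,::-1])
E
```

```text
scene red 0.67 ztop 0.0999 189 top [0.6476 0.2154 0.0982] body [0.656  0.2054 0.045 ]
side red 0.9 ztop 0.1019 295 top [0.648  0.2185 0.1006] body [0.6375 0.2264 0.0452]
scene yellow 0.77 ztop 0.1017 162 top [0.4544 0.021  0.1001] body [0.4656 0.0147 0.0454]
side yellow 0.73 ztop 0.104 254 top [0.4547 0.0256 0.1026] body [0.4478 0.0357 0.0456]
```

View pics/sc3.png

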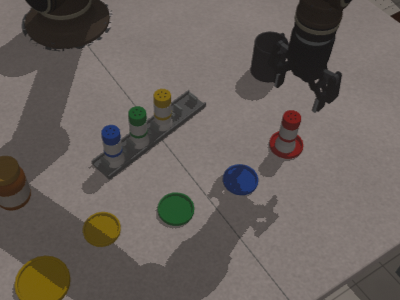

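The scene crop shows the red shaker standing on its coaster at about (289,132) in the crop. Its top is 2 mm lower than the ones in the strip, which fits the coaster floor height. Yellow is next.

Converted, -23.1 cm is -0.2888, 9.8 cm is 0.1225.

Request:
{"fn": "apply_moves", "kwargs": {"claw": [-1,-1,-1,-1,-1,-1,-1,-1,-1,-1,-1,-1,-1,-1,-1,-1,-1,-1,-1], "xyz": [[-0.01,-0.015,0],[-0.03,-0.045,0],[-0.05,-0.0775,0],[-0.0713,-0.11,0],[-0.0925,-0.1425,0],[-0.1138,-0.175,0],[-0.135,-0.2075,0],[-0.155,-0.24,0],[-0.1725,-0.2663,0],[-0.1825,-0.2813,0],[-0.1863,-0.2888,0],[-0.1863,-0.2888,0],[-0.1863,-0.2888,0],[-0.1863,-0.2888,0.0313],[-0.1863,-0.2888,0.0625],[-0.1863,-0.2888,0.0938],[-0.1863,-0.2888,0.1125],[-0.1863,-0.2888,0.1225],[-0.1863,-0.2888,0.1225]], "twist": [0,0,0,0,0,0,0,0,0,0,0,0,0,0,0,0,0,0,0]}}

```text
time: 10.57
ee_pos: [0.4538, 0.024, 0.2178]
tool_rot: [-1.97, -2.444, 0.003]
ft_force: [0.2, 0.0, 0.3]
finger_gap: 0.0854
grasp_force: 0.0
```

Request:
{"fn": "apply_moves", "kwargs": {"claw": [-1,1,1,1,1,1,1,1,1,1,1], "xyz": [[0,0,0],[0,0,0],[0,0,0],[0,0,0],[0,0,0],[0,0,0],[0,0,0],[0,0,0],[0,0,0],[0,0,0],[0,0,0]], "twist": [0,0,0,0,0,0,0,0,0,0,0]}}

```text
time: 11.48
ee_pos: [0.454, 0.0233, 0.2207]
tool_rot: [1.972, 2.444, 0.002]
ft_force: [-1.5, 0.5, 6.1]
finger_gap: 0.0371
grasp_force: 59.9
```

Converted, -12 cm is -0.15, -11 cm is -0.1375.

Request:
{"fn": "apply_moves", "kwargs": {"claw": [1,1,1,1,1,1,1,1,1,1,1,1,1,1,1], "xyz": [[0,0,-0.0038],[0,0,-0.0075],[0,0,-0.0113],[0,0,-0.015],[0,0,-0.02],[0,0,-0.025],[0,0,-0.0313],[0,0,-0.0438],[0,0,-0.0625],[0,0,-0.0875],[0,0,-0.1125],[0,0,-0.1375],[0,0,-0.15],[0,0,-0.15],[0,0,-0.15]], "twist": [0,0,0,0,0,0,0,0,0,0,0,0,0,0,0]}}

```text
time: 12.73
ee_pos: [0.4539, 0.0233, 0.3401]
tool_rot: [1.972, 2.444, 0.002]
ft_force: [-0.8, -0.3, -1.5]
finger_gap: 0.0368
grasp_force: 60.9
```

Converted, -27.1 cm is -0.3388, -26.8 cm is -0.335.

Request:
{"fn": "apply_moves", "kwargs": {"claw": [1,1,1,1,1,1,1,1,1,1,1,1,1,1,1,1,1,1,1,1], "xyz": [[-0.01,0.0125,0],[-0.03,0.0313,0],[-0.0563,0.05,0],[-0.0875,0.0688,0],[-0.1213,0.0875,0],[-0.1563,0.1063,0],[-0.1938,0.1188,0],[-0.2313,0.1313,0],[-0.2688,0.1375,0],[-0.3,0.14,0],[-0.325,0.14,0],[-0.335,0.14,0],[-0.3388,0.14,0],[-0.3388,0.14,0.0125],[-0.3388,0.14,0.0375],[-0.3388,0.14,0.0688],[-0.3388,0.14,0.1],[-0.3388,0.14,0.1125],[-0.3388,0.14,0.1125],[-0.3388,0.14,0.1125]], "twist": [0,0,0,0,0,0,0,0,0,0,0,0,0,0,0,0,0,0,0,0]}}

```text
time: 14.4
ee_pos: [0.6203, -0.217, 0.2495]
tool_rot: [-1.971, -2.445, 0.001]
ft_force: [0.6, -0.8, -0.7]
finger_gap: 0.0367
grasp_force: 60.9
```

Request:
{"fn": "apply_moves", "kwargs": {"claw": [1,1,1], "xyz": [[0,0,0],[0,0,0],[0,0,0]], "twist": [0,0,0]}}

```text
time: 14.65
ee_pos: [0.621, -0.2179, 0.2514]
tool_rot: [1.971, 2.443, 0.001]
ft_force: [0.3, 0.0, -1.3]
finger_gap: 0.0365
grasp_force: 60.9
```

Run:
```python
from h import *
im,d=viewer.grab_frame("wrist"); cv2.imwrite("pics/w3.png",im[:,:,::-1])
```

```text
(no output)
```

View pics/w3.png

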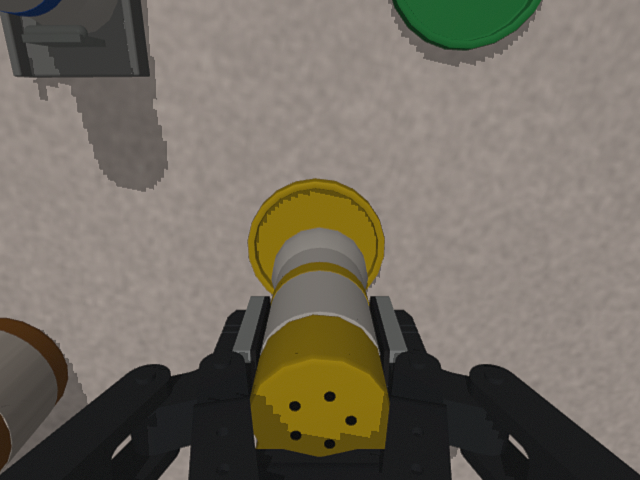

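The shaker is over the small yellow coaster, with the coaster centre at x≈316 and the shaker axis at x≈320. I'll shift −1 mm along tool y and lower it.

Converted, 3.2 cm is 0.04, 3.1 cm is 0.0388.

Request:
{"fn": "apply_moves", "kwargs": {"claw": [1,1,1,1,1,1,1,1,1,1], "xyz": [[0,-0.0013,0.0125],[0,-0.0013,0.025],[0,-0.0013,0.03],[0,-0.0013,0.0338],[0,-0.0013,0.0363],[0,-0.0013,0.0375],[0,-0.0013,0.0388],[0,-0.0013,0.04],[0,-0.0013,0.04],[0,-0.0013,0.04]], "twist": [0,0,0,0,0,0,0,0,0,0]}}

```text
time: 15.53
ee_pos: [0.6194, -0.2181, 0.2187]
tool_rot: [1.972, 2.444, 0.0]
ft_force: [-3.8, 1.0, 5.6]
finger_gap: 0.037
grasp_force: 61.8
```

Converted, -10 cm is -0.125, -8 cm is -0.1.

Request:
{"fn": "apply_moves", "kwargs": {"claw": [0.6,0.2,-0.2,-0.6,-1,-1,-1,-1,-1,-1,-1,-1,-1,-1], "xyz": [[0,0,0],[0,0,0],[0,0,0],[0,0,0],[0,0,0],[0,0,0],[0,0,0],[0,0,-0.0063],[0,0,-0.025],[0,0,-0.0625],[0,0,-0.1],[0,0,-0.125],[0,0,-0.125],[0,0,-0.125]], "twist": [0,0,0,0,0,0,0,0,0,0,0,0,0,0]}}

```text
time: 16.7
ee_pos: [0.6199, -0.2182, 0.3195]
tool_rot: [1.971, 2.442, 0.002]
ft_force: [-0.1, -0.5, -0.1]
finger_gap: 0.0855
grasp_force: 0.0
```

Run:
```python
from h import *
print(r.state()["ee_pos"]); where("yellow"); where("green")
```

```text
[ 0.61990688 -0.21823424  0.3195343 ]
scene yellow 0.81 ztop 0.1002 226 top [ 0.6195 -0.2208  0.0984] body [ 0.6322 -0.2237  0.0453]
side yellow 0.81 ztop 0.1022 146 top [ 0.6197 -0.2159  0.1011] body [ 0.6137 -0.2062  0.0454]
scene green 0.77 ztop 0.1016 190 top [ 0.4702 -0.0483  0.1001] body [ 0.4818 -0.055   0.0454]
side none
```

Yellow is seated: its top is at 0.1002 and it is centred within 2 mm. Green is next.

Converted, 19.9 cm is 0.2488, 19.5 cm is 0.2438.

Request:
{"fn": "apply_moves", "kwargs": {"claw": [-1,-1,-1,-1,-1,-1,-1,-1,-1,-1,-1,-1,-1,-1,-1,-1,-1], "xyz": [[0.0125,-0.0075,0],[0.0375,-0.0213,0],[0.0688,-0.0388,0],[0.1,-0.0563,0],[0.1313,-0.0738,0],[0.1625,-0.0913,0],[0.1938,-0.1088,0],[0.225,-0.125,0],[0.2438,-0.1363,0],[0.2488,-0.1388,0],[0.2488,-0.1388,0],[0.2488,-0.1388,0.0313],[0.2488,-0.1388,0.0625],[0.2488,-0.1388,0.0938],[0.2488,-0.1388,0.1125],[0.2488,-0.1388,0.1225],[0.2488,-0.1388,0.1225]], "twist": [0,0,0,0,0,0,0,0,0,0,0,0,0,0,0,0,0]}}

```text
time: 18.52
ee_pos: [0.4689, -0.0476, 0.2178]
tool_rot: [-1.972, -2.442, 0.003]
ft_force: [-0.3, 0.2, 0.1]
finger_gap: 0.0854
grasp_force: 0.0
```

Request:
{"fn": "apply_moves", "kwargs": {"claw": [-1,1,1,1,1,1,1,1,1,1,1], "xyz": [[0,0,0],[0,0,0],[0,0,0],[0,0,0],[0,0,0],[0,0,0],[0,0,0],[0,0,0],[0,0,0],[0,0,0],[0,0,0]], "twist": [0,0,0,0,0,0,0,0,0,0,0]}}

```text
time: 19.43
ee_pos: [0.4694, -0.047, 0.2206]
tool_rot: [1.972, 2.444, 0.001]
ft_force: [-1.0, 0.1, 5.0]
finger_gap: 0.0368
grasp_force: 59.7
```

Converted, -12 cm is -0.15, -11 cm is -0.1375.

Request:
{"fn": "apply_moves", "kwargs": {"claw": [1,1,1,1,1,1,1,1,1,1,1,1,1,1,1], "xyz": [[0,0,-0.0038],[0,0,-0.0075],[0,0,-0.0113],[0,0,-0.015],[0,0,-0.02],[0,0,-0.025],[0,0,-0.0313],[0,0,-0.0438],[0,0,-0.0625],[0,0,-0.0875],[0,0,-0.1125],[0,0,-0.1375],[0,0,-0.15],[0,0,-0.15],[0,0,-0.15]], "twist": [0,0,0,0,0,0,0,0,0,0,0,0,0,0,0]}}

```text
time: 20.68
ee_pos: [0.4691, -0.047, 0.3402]
tool_rot: [1.972, 2.444, 0.001]
ft_force: [-0.4, -1.0, -1.6]
finger_gap: 0.0366
grasp_force: 61.4
```

Request:
{"fn": "apply_moves", "kwargs": {"claw": [1,1,1,1,1,1,1,1,1,1,1,1,1,1,1,1,1,1], "xyz": [[-0.0038,0.0125,0],[-0.0125,0.0375,0],[-0.0238,0.0688,0],[-0.0363,0.1,0],[-0.0475,0.1313,0],[-0.0588,0.1625,0],[-0.07,0.1938,0],[-0.0775,0.2163,0],[-0.08,0.225,0],[-0.08,0.225,0],[-0.08,0.225,0.0125],[-0.08,0.225,0.0375],[-0.08,0.225,0.0688],[-0.08,0.225,0.1],[-0.08,0.225,0.1125],[-0.08,0.225,0.1125],[-0.08,0.225,0.1125],[-0.08,0.225,0.1125]], "twist": [0,0,0,0,0,0,0,0,0,0,0,0,0,0,0,0,0,0]}}

```text
time: 22.18
ee_pos: [0.6585, -0.0716, 0.2514]
tool_rot: [1.972, 2.444, 0.002]
ft_force: [-0.4, 0.5, -1.8]
finger_gap: 0.0368
grasp_force: 61.4
```

Request:
{"fn": "apply_moves", "kwargs": {"claw": [1,1,1], "xyz": [[0,0,0],[0,0,0],[0,0,0]], "twist": [0,0,0]}}

```text
time: 22.43
ee_pos: [0.6587, -0.0716, 0.2509]
tool_rot: [1.972, 2.444, 0.002]
ft_force: [-0.3, -0.0, -1.7]
finger_gap: 0.0366
grasp_force: 61.4
```

Run:
```python
from h import *
im,d=viewer.grab_frame("wrist"); cv2.imwrite("pics/w4.png",im[:,:,::-1])
```

```text
(no output)
```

View pics/w4.png

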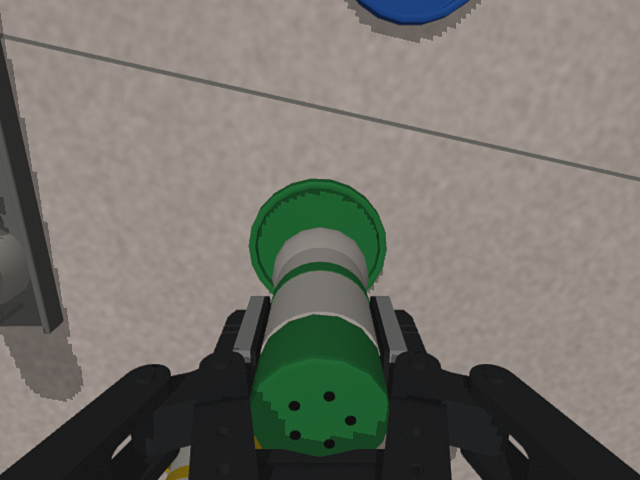

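The green coaster is centred at x≈318, in line with the shaker axis. I'll lower it and release.

Converted, 3.2 cm is 0.04, 3.1 cm is 0.0388.

Request:
{"fn": "apply_moves", "kwargs": {"claw": [1,1,1,1,1,1,1,1,1,1], "xyz": [[0,0,0.0125],[0,0,0.025],[0,0,0.03],[0,0,0.0338],[0,0,0.0363],[0,0,0.0375],[0,0,0.0388],[0,0,0.04],[0,0,0.04],[0,0,0.04]], "twist": [0,0,0,0,0,0,0,0,0,0]}}

```text
time: 23.32
ee_pos: [0.6584, -0.0716, 0.2187]
tool_rot: [1.972, 2.444, 0.001]
ft_force: [-2.8, 0.3, 5.6]
finger_gap: 0.0366
grasp_force: 62.1
```

Converted, -10 cm is -0.125, -8 cm is -0.1.

Request:
{"fn": "apply_moves", "kwargs": {"claw": [0.6,0.2,-0.2,-0.6,-1,-1,-1,-1,-1,-1,-1,-1,-1,-1], "xyz": [[0,0,0],[0,0,0],[0,0,0],[0,0,0],[0,0,0],[0,0,0],[0,0,0],[0,0,-0.0063],[0,0,-0.025],[0,0,-0.0625],[0,0,-0.1],[0,0,-0.125],[0,0,-0.125],[0,0,-0.125]], "twist": [0,0,0,0,0,0,0,0,0,0,0,0,0,0]}}

```text
time: 24.48
ee_pos: [0.6588, -0.0716, 0.3196]
tool_rot: [1.971, 2.443, 0.003]
ft_force: [-0.5, -0.1, -1.5]
finger_gap: 0.0851
grasp_force: 0.0
```

Run:
```python
from h import *
print(r.state()["ee_pos"]); where("green"); where("blue")
```

```text
[ 0.65879179 -0.07163327  0.31955628]
scene green 0.58 ztop 0.1 230 top [ 0.6589 -0.0732  0.0983] body [ 0.6707 -0.0797  0.045 ]
side green 0.84 ztop 0.102 179 top [ 0.6588 -0.0696  0.1007] body [ 0.6502 -0.0609  0.0448]
scene blue 0.62 ztop 0.1019 195 top [ 0.4853 -0.1186  0.1001] body [ 0.4979 -0.123   0.0452]
side blue 0.63 ztop 0.1041 184 top [ 0.4861 -0.1138  0.1029] body [ 0.4797 -0.1046  0.0455]
```

Converted, -17.9 cm is -0.2238, -17.3 cm is -0.2163.

Request:
{"fn": "apply_moves", "kwargs": {"claw": [-1,-1,-1,-1,-1,-1,-1,-1,-1,-1,-1,-1,-1,-1,-1,-1], "xyz": [[0,-0.0125,0],[-0.0013,-0.0375,0],[-0.0025,-0.0688,0],[-0.0038,-0.1,0],[-0.005,-0.1313,0],[-0.0063,-0.1625,0],[-0.0075,-0.1938,0],[-0.0088,-0.2163,0],[-0.0088,-0.2238,0],[-0.0088,-0.2238,0],[-0.0088,-0.2238,0.0313],[-0.0088,-0.2238,0.0625],[-0.0088,-0.2238,0.0938],[-0.0088,-0.2238,0.1125],[-0.0088,-0.2238,0.1225],[-0.0088,-0.2238,0.1225]], "twist": [0,0,0,0,0,0,0,0,0,0,0,0,0,0,0,0]}}

```text
time: 26.22
ee_pos: [0.4851, -0.1159, 0.2177]
tool_rot: [-1.97, -2.443, 0.002]
ft_force: [0.0, 0.8, -0.1]
finger_gap: 0.0856
grasp_force: 0.0
```

Request:
{"fn": "apply_moves", "kwargs": {"claw": [-1,1,1,1,1,1,1,1,1,1,1], "xyz": [[0,0,0],[0,0,0],[0,0,0],[0,0,0],[0,0,0],[0,0,0],[0,0,0],[0,0,0],[0,0,0],[0,0,0],[0,0,0]], "twist": [0,0,0,0,0,0,0,0,0,0,0]}}

```text
time: 27.13
ee_pos: [0.4852, -0.1164, 0.2207]
tool_rot: [1.972, 2.444, 0.001]
ft_force: [-1.7, 0.7, 5.4]
finger_gap: 0.0369
grasp_force: 59.7
```

Converted, -12 cm is -0.15, -11 cm is -0.1375.

Request:
{"fn": "apply_moves", "kwargs": {"claw": [1,1,1,1,1,1,1,1,1,1,1,1,1,1,1], "xyz": [[0,0,-0.0038],[0,0,-0.0075],[0,0,-0.0113],[0,0,-0.015],[0,0,-0.02],[0,0,-0.025],[0,0,-0.0313],[0,0,-0.0438],[0,0,-0.0625],[0,0,-0.0875],[0,0,-0.1125],[0,0,-0.1375],[0,0,-0.15],[0,0,-0.15],[0,0,-0.15]], "twist": [0,0,0,0,0,0,0,0,0,0,0,0,0,0,0]}}

```text
time: 28.38
ee_pos: [0.4851, -0.1163, 0.3402]
tool_rot: [1.972, 2.444, 0.001]
ft_force: [0.7, -0.4, -2.1]
finger_gap: 0.0368
grasp_force: 61.1
```

Converted, 22.2 cm is 0.2775, 21.5 cm is 0.2688.

Request:
{"fn": "apply_moves", "kwargs": {"claw": [1,1,1,1,1,1,1,1,1,1,1,1,1,1,1,1,1,1,1,1], "xyz": [[0.0088,0.0125,0],[0.025,0.0363,0],[0.0463,0.0675,0],[0.0675,0.0988,0],[0.0888,0.13,0],[0.1113,0.1613,0],[0.1325,0.1925,0],[0.1538,0.2238,0],[0.1725,0.25,0],[0.185,0.2688,0],[0.1913,0.2775,0],[0.1913,0.2775,0],[0.1913,0.2775,0.0125],[0.1913,0.2775,0.0375],[0.1913,0.2775,0.0688],[0.1913,0.2775,0.1],[0.1913,0.2775,0.1125],[0.1913,0.2775,0.1125],[0.1913,0.2775,0.1125],[0.1913,0.2775,0.1125]], "twist": [0,0,0,0,0,0,0,0,0,0,0,0,0,0,0,0,0,0,0,0]}}

```text
time: 30.05
ee_pos: [0.6698, 0.0798, 0.2514]
tool_rot: [1.972, 2.443, 0.002]
ft_force: [0.3, 0.1, -0.7]
finger_gap: 0.0366
grasp_force: 61.1
```

Request:
{"fn": "apply_moves", "kwargs": {"claw": [1,1,1], "xyz": [[0,0,0],[0,0,0],[0,0,0]], "twist": [0,0,0]}}

```text
time: 30.3
ee_pos: [0.6699, 0.0803, 0.2509]
tool_rot: [1.972, 2.444, 0.002]
ft_force: [1.1, -0.6, -1.2]
finger_gap: 0.0368
grasp_force: 61.1
```

Run:
```python
from h import *
im,d=viewer.grab_frame("wrist"); cv2.imwrite("pics/w5.png",im[:,:,::-1])
```

```text
(no output)
```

View pics/w5.png

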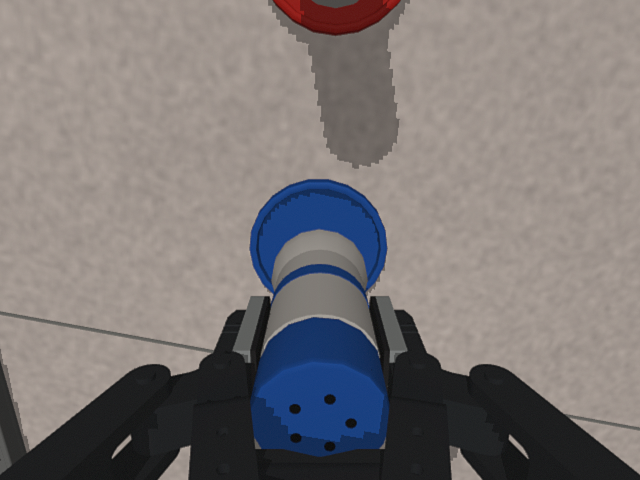

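The blue coaster is centred at x≈318, in line with the shaker. I'll lower it, release and rise clear.

Converted, 3.2 cm is 0.04, 3.1 cm is 0.0388.

Request:
{"fn": "apply_moves", "kwargs": {"claw": [1,1,1,1,1,1,1,1,1,1], "xyz": [[0,0,0.0125],[0,0,0.025],[0,0,0.03],[0,0,0.0338],[0,0,0.0363],[0,0,0.0375],[0,0,0.0388],[0,0,0.04],[0,0,0.04],[0,0,0.04]], "twist": [0,0,0,0,0,0,0,0,0,0]}}

```text
time: 31.18
ee_pos: [0.6695, 0.0802, 0.2187]
tool_rot: [1.972, 2.445, 0.001]
ft_force: [-3.5, -0.1, 6.5]
finger_gap: 0.0369
grasp_force: 61.9
```

Request:
{"fn": "apply_moves", "kwargs": {"claw": [0.6,0.2,-0.2,-0.6,-1,-1,-1,-1,-1,-1,-1,-1,-1,-1,-1,-1], "xyz": [[0,0,0],[0,0,0],[0,0,0],[0,0,0],[0,0,0],[0,0,0],[0,0,0],[0,0,-0.0063],[0,0,-0.025],[0,0,-0.0625],[0,0,-0.1],[0,0,-0.1375],[0,-0.0375,-0.1625],[0,-0.075,-0.1625],[0,-0.075,-0.1625],[0,-0.075,-0.1625]], "twist": [0,0,0,0,0,0,0,0,0,0,0,0,0,0,0,0]}}

```text
time: 32.52
ee_pos: [0.6098, 0.0673, 0.3488]
tool_rot: [1.973, 2.444, 0.001]
ft_force: [0.4, -0.5, 0.2]
finger_gap: 0.0854
grasp_force: 0.0
```

Run:
```python
from h import *
for c in "red yellow green blue".split(): where(c)
im,d=viewer.grab_frame("scene"); cv2.imwrite("pics/sc5.png",im[:,:,::-1])
for n in ["mug","honey_jar"]:
    for k in viewer.regions_of("scene",n)[:1]:
        T=cloud(k["pixels"],d,cam("scene")); T=T[T[:,2]>.08]; print(n,((T.max(0)+T.min(0))/2).round(3))
```

```text
scene red 0.71 ztop 0.0995 195 top [0.6479 0.2154 0.0979] body [0.6563 0.2054 0.0449]
side red 0.6 ztop 0.102 291 top [0.6474 0.2184 0.1007] body [0.6373 0.2258 0.0454]
scene yellow 0.65 ztop 0.1004 241 top [ 0.6195 -0.2189  0.0987] body [ 0.6328 -0.2228  0.0454]
side yellow 0.57 ztop 0.1023 147 top [ 0.6195 -0.2161  0.101 ] body [ 0.6143 -0.2055  0.0453]
scene green 0.89 ztop 0.0998 248 top [ 0.6586 -0.0728  0.0981] body [ 0.67   -0.0799  0.0448]
side green 0.55 ztop 0.1019 105 top [ 0.6538 -0.074   0.1007] body [ 0.6513 -0.0608  0.0446]
scene blue 0.77 ztop 0.0999 211 top [0.6692 0.0777 0.0982] body [0.6792 0.0684 0.0456]
side blue 0.9 ztop 0.102 225 top [0.6698 0.0805 0.1008] body [0.6603 0.0888 0.0452]
mug [0.441 0.331 0.088]
honey_jar [ 0.455 -0.335  0.092]
```

View pics/sc5.png

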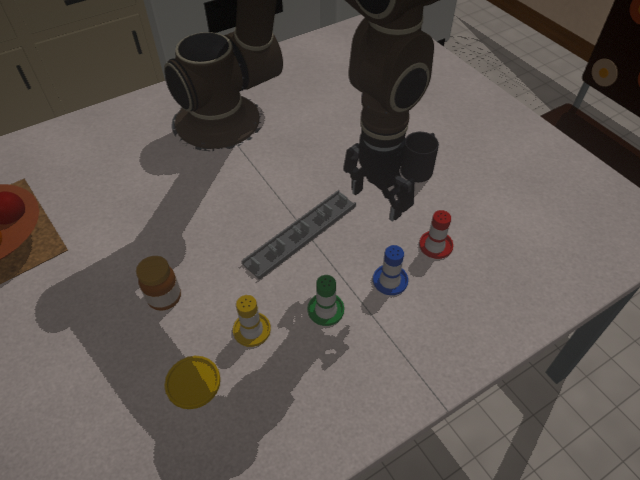

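All four shakers stand on their own coasters: red (437,235), blue (392,270), green (326,300) and yellow (250,322). The gripper is clear, and the mug and jar have not moved.

```bash
python3 -c "
from plant import r
print(r.finish_job())"
```

```text
the job is handed in; nothing more can be done
None
```

I placed all four shakers upright on their matching coasters, let go of them, left the mug and honey jar where they were, and handed the job in; the hand-in returned no verdict.

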